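# Wedge the sprung catch open and take the pot out of its holder

### The arm

A 7-joint arm with a two-finger parallel gripper is mounted at the origin on a cart in front of the work surface, level with it; the furniture and walls round the work are solid. World frame = base frame: x ahead of the robot, y to its left, z up, the work surface at z = 0. Lengths are in m, angles in rad, forces in N, time in s.
With the tool pointing down it reaches from about 0.425 to 0.975 m from the base axis. Payload 16.7 kg.
Tool frame: the origin (TCP) lies on the centre line of the jaws, within the pads' length; the fingertips stand 25 mm ahead of it and the grasp point (between the pads) lies 6 mm ahead of it; z points along the fingers, y is the direction in which the jaws open and shut (so a half turn about z gives the same grasp; the last joint's range is limited). The gripper opens to 85 mm and grips with 20 to 120 N. Pads are 22 mm wide; open, the fingers measure 114 mm over their backs; the gripper's body (76 mm by 85 mm) begins 54 mm behind the grasp point. The pads swing forward as they close: fully open they stand 13 mm farther back than shut.
Start: joints at [-1.331, 0.426, 0.074, 1.606, -0.034, 1.111, -0.067], TCP at [0.256, 0.625, 0.256] pointing down, gripper open.
Joint ranges: [-2.85, 2.85], [-0.5, 2.14], [-1.23, 1.37], [0.21, 2.46], [-1.02, 4.16], [0.16, 2.05], [-2.73, 2.73]. Speed limits (rad/s): [1.89, 1.89, 2.39, 2.39, 3.01, 3.01, 3.01].

### API

Orientations are given as a unit quaternion [x, y, z, w].
In Python, from rig import monitor, viewer, order gives the robot as it stands. The module is installed in compiled form; this text tells all that it offers.
- The arm moves only by the tool servo_tool, never from a script. Its argument "deltas" is a list of rows, each a list of 2 entries, a list of its own where there are three numbers: the shift along the tool's x, y, z in cm, then the turn about the tool's z in degrees. In form: [[[tx, ty, tz], spin], ...]. A call has 1 to 8 rows; each row shifts and turns the commanded pose from where the row before left it, along the tool's axes as they then stand; what a row does not reach is not made up. A row lasts 1/12 s, in which the tool goes at most 41.7 mm and 7.16 degrees, less where a joint would pass 70% of its speed; a pose out of reach is approached as far as the arm can. A call with a gripper value outside its range is refused whole. "jaw" is the gripper's target within -1 to 1 (shut at 1, half-way at 0, fully open at -1), set as the call begins (left out, the last holds). The fingers move at their own pace and stop on an object; "squeeze" is the grip in N (left out, the last holds). Time passes only in rows, so rows that do not move let the fingers close. It gives the time, the measured TCP pose, the force and the opening at its end, in the units of the state.
- monitor.observe(): the state, without advancing time (a new reading comes with each control period).
- viewer.camera(name): name is "scene" or "top" or "wrist"; returns (picture, depth): 420x560x3 uint8, red, green, blue; 420x560 float32, m along the optical axis (not along the pixel's ray), 0 where there is no reading.
- viewer.camera_params(name): a dict with "fx", "fy", "cx", "cy" (pixels), "distortion" ([k1, k2, p1, p2, k3] as OpenCV has them; the pictures are not rectified), "world_to_cam" (4x4, takes a point from world to camera coordinates). Camera axes: x right, y up, looking along -z (the intrinsics and any distortion apply to the point x, -y, -z); pixel columns grow to the right and rows downward; lengths in m; the calibration is good to about 2 mm. A picture is of the moment at which its call begins: read the wrist's pose just before it. camera_params takes no time and is no camera call; for the wrist camera it gives the pose at the moment of the call.
- order.sign_off(): hands the job in, once; it reports no verdict.
The state is a dict: "t": time; "joint_positions": joint angles; "joint_velocities": joint speeds; "joint_torque": joint torques, N m; "tcp_pos": TCP position; "tool_rot": TCP orientation; "wrist_force": force on the tool from outside, world axes, zero at the start; "moment": the same for the moment, N m; "opening": opening from 0.0 (shut) to 1.0 (fully open).
Only numpy, scipy, OpenCV 4.12 (cv2) and the standard library are available. Lean on these libraries where they do the work, as an engineer would, in place of code of your own. Each camera call takes 0.05 s, during which the arm holds its last target.

### The job

The small pot with the orange lid is locked in its holder by a sprung catch. Push the thick white block down into the gap just beyond the fixed upright post, on the side away from the pot, all the way to the base, so that it wedges the catch open, and let go of it; then lift the pot out and stand it upright on the bench top, off the holder. Leave the block in place, keeping the catch open.

Things in the scene. Friction and masses are not known exactly. Their poses are not given: they have to be found in the camera images.
- holder: Fixed grey holder, 202x84 (mm). Origin: on the bench under the nest centre; x: along it, the way the catch opens; z up. Base top z=12; nest rim z=24, 52 across. Post x=61 to 73, top z=66. Gap for the block: behind the post (+x), floor z=12, 50 wide in y between bars (top z=22) and rails (z=25). Wedged in, the block's centre is at x=90, y=0, its x along the holder's x. Nothing here is above z=66.
- catch (a joint): Sprung steel catch sliding along holder x, in m: 0 shut (start), 0.016 wedged, stop 0.026. Spring 2.5 to 3.6 N shuts it. Tongue (z=57 to 65 mm) covers the lid's edge by 10 mm, clears it by 6 mm when wedged. Its back face, shut: x=91 up to z=38, then slopes to x=113 at z=66 mm: a block pushed straight down at x=90 drives it open (about 5 N) and stays by itself.
- prop: Thick white plastic block standing loose on the bench (a like block only 20 mm thick is too thin). 34 mm along x, 30 along y, 90 tall, 90 g; the lowest 14 mm taper to a 22x30 foot. Origin: centre of its underside, z up. Grip it across the 30 mm (y) within 25 mm of its top, which ends 102 mm over the bench when wedged. Either way round fits.
- septa_pot: Small round white pot with orange screw lid, 42 mm tall, 30 g; body 37 mm across, lid 40 mm across from 28 to 42 mm above its underside. Origin: centre of its underside, z up. Starts upright in the nest, underside 12 mm above the bench. Grip it by the lid with the fingers on the holder's +y and -y sides, clear of the tongue, and lift straight up.
Things that resemble listed ones, but are neither listed nor needed, are in the scene too. What is shaped like the prop but blue or turquoise is not meant. Leave any pink look-alike of the septa_pot alone.

How it is judged:
On the way, in this order (a step that is already met when the one before it is completed fails the run):
1. the thick block stands in the gap, let go, and holds the catch open; the pot is still in its nest (value of joint catch above 0.013 m and z of prop in the frame of holder below 0.018 m and x of prop in the frame of holder between 0.078 and 0.102 m and angle between prop's own z axis and vertical below 0.15 rad and contact force between prop and the fingers below 0.3 N and z of septa_pot in the frame of holder below 0.02 m), for 0.2 s.
2. the pot is lifted out of the nest while the block holds the catch open (z of septa_pot in the frame of holder above 0.03 m and value of joint catch above 0.012 m and contact force between prop and the fingers below 0.3 N), for 0.1 s.
At the end, for the whole second after the job is handed in: The pot stands upright (within 8 degrees) and still on the bench top; the thick block stands in the gap, within 6 mm of the base plate, 12 mm of its place along the holder and 8 degrees of upright; the catch is still open by more than 12 mm (height (world z) of septa_pot between -0.006 and 0.006 m and angle between each of septa_pot, prop's own z axis and vertical below 0.15 rad and linear speed of septa_pot below 0.02 m/s and value of joint catch above 0.012 m and z of prop in the frame of holder below 0.018 m and x of prop in the frame of holder between 0.078 and 0.102 m); the robot touches nothing.
It also fails if it takes over 54 s, if anything falls off the work surface, if the arm or the gripper's body presses on something with over 40 N, if the wrist force passes 120 N, or if a joint passes its speed limit or range.

## Working session

There is one attempt and no reset: what is moved stays moved. The work goes in short steps, Python scripts to look and compute and a tool call to move; the robot and the scene stay as the last step left them, time stands still between calls to the robot, and variables do not carry over. Pictures are saved under pics/ and viewed, and the job is handed in when it is done.

Besides the shell and the picture viewer there is one more tool, called after ">>>" in YAML: its name, and indented under it one key for each argument. servo_tool: Moves the arm, as the interface text tells. Its arguments: {"type":"object","properties":{"deltas":{"type":"array","items":{"type":"array"}},"jaw":{"type":"number"},"squeeze":{"type":"number"}},"required":["deltas"]}

```bash
mkdir -p pics; python3 - <<'E'
from rig import monitor, viewer, order
import cv2, numpy as np, pickle
s=monitor.observe(); print(s)
for n in ("scene","top"):
    p=viewer.camera_params(n); im,d=viewer.camera(n)
    pickle.dump((im,d,p),open(f"{n}0.pkl","wb"))
    cv2.imwrite(f"pics/{n}0.png",im[:,:,::-1]); print(n,p)
E
```

```text
{'t': 0.0, 'joint_positions': array([-1.33152833,  0.42675526,  0.07383375,  1.60664015, -0.0340952 ,
        1.1108145 , -0.06707384]), 'joint_velocities': array([2.12514235e-04, 1.18121356e-04, 9.01752066e-04, 9.84947120e-04,
       9.68329037e-05, 1.22889237e-03, 1.51404102e-03]), 'joint_torque': array([ 1.51271620e-04, -9.49824142e+01,  3.76069397e+00, -4.63512290e+01,
        1.91958749e-02,  1.01180127e-02,  4.78878530e-05]), 'tcp_pos': array([0.25572482, 0.62425264, 0.25557993]), 'tool_rot': array([ 1.93156618e-01,  9.81167702e-01, -6.74197308e-04, -8.19645828e-05]), 'wrist_force': array([0.60994872, 0.90943156, 0.20645277]), 'moment': array([-0.02797343, -0.00378991,  0.00663128]), 'opening': 1.0005519616005913}
scene {'fx': 491.1129563120134, 'fy': 491.1129563120134, 'cx': 279.72941278264466, 'cy': 220.28794112969157, 'distortion': array([-0.13162209,  0.        ,  0.        ,  0.        ,  0.        ]), 'world_to_cam': array([[-0.57791942, -0.81592855,  0.01642393,  0.37738878],
       [ 0.55705627, -0.37969382,  0.73859388, -0.2922065 ],
       [-0.59640377,  0.4359968 ,  0.67395054, -0.6631444 ],
       [ 0.        ,  0.        ,  0.        ,  1.        ]])}
top {'fx': 436.9715071114919, 'fy': 436.9715071114919, 'cx': 284.2744658149049, 'cy': 210.8837035802744, 'distortion': array([-0.12819534,  0.        ,  0.        ,  0.        ,  0.        ]), 'world_to_cam': array([[-0.01719822, -0.99896481, -0.0421133 ,  0.11126446],
       [ 0.98236233, -0.02472598,  0.18534531, -0.53655306],
       [-0.18619474, -0.03818291,  0.98177064, -0.77494035],
       [ 0.        ,  0.        ,  0.        ,  1.        ]])}
```

View pics/scene0.png

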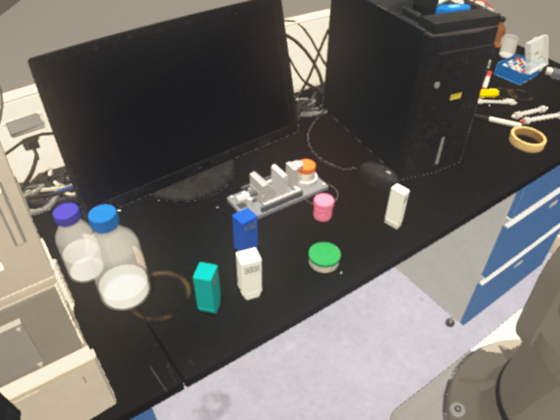

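View pics/top0.png

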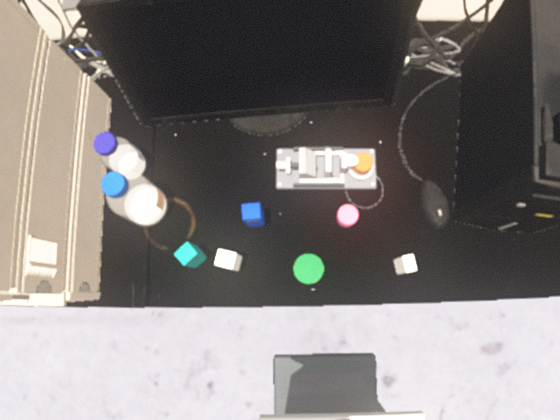

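The scene shows the holder at about (278,190), the orange-lidded pot at (305,170), a pink look-alike at (323,207), white blocks at (249,273) and (397,206), and blue and turquoise blocks at (245,230) and (207,288). In the top view the holder is at (326,168), and the white blocks are at (228,260) and (405,264). Next I'll measure these.

```bash
cat > h.py <<'E'
import numpy as np, cv2, pickle
def K(p): return np.array([[p["fx"],0,p["cx"]],[0,p["fy"],p["cy"]],[0,0,1.]])
def cloud(im,d,p):
    H,W=d.shape; v,u=np.mgrid[:H,:W]
    pts=np.stack([u,v],-1).reshape(-1,1,2).astype(np.float64)
    n=cv2.undistortPointsIter(pts,K(p),np.array(p["distortion"]),None,None,(3,50,1e-9)).reshape(H,W,2)
    c=np.stack([n[...,0]*d,-n[...,1]*d,-d],-1)
    T=np.linalg.inv(p["world_to_cam"])
    w=c@T[:3,:3].T+T[:3,3]; w[d<=0]=np.nan
    return w
def proj(P,p):
    P=np.atleast_2d(P); T=p["world_to_cam"]; c=P@T[:3,:3].T+T[:3,3]
    q=np.stack([c[:,0],-c[:,1],-c[:,2]],-1)
    return cv2.projectPoints(q,np.zeros(3),np.zeros(3),K(p),np.array(p["distortion"]))[0].reshape(-1,2)
def load(n): return pickle.load(open(n+".pkl","rb"))
E
python3 - <<'E'
from h import *
for n in("scene","top"):
    im,d,p=load(n+"0"); w=cloud(im,d,p); np.set_printoptions(precision=3,suppress=True)
    print(n,np.linalg.inv(p["world_to_cam"])[:3,3])
    pts={"scene":[(249,255),(397,190),(307,163),(323,200),(90,195),(290,60),(270,240)],"top":[(228,258),(403,262),(363,161),(348,215),(300,100),(350,20),(290,188),(300,230),(250,210),(309,268),(430,200)]}[n]
    for u,v in pts: print((u,v),w[v,u])
im,d,p=load("top0");w=cloud(im,d,p)
# blob rect of block tops
for nm,(u0,u1,v0,v1) in dict(A=(205,255,240,280),B=(385,425,245,285)).items():
    s=w[v0:v1,u0:u1].reshape(-1,3); s=s[np.isfinite(s[:,2])]; t=s[(s[:,2]>.08)]
    print(nm,len(t),t[:,2].min(),t[:,2].max(),cv2.minAreaRect((t[:,:2]*1000).astype(np.float32)))
a=cv2.resize(im[120:290,180:440],None,fx=3,fy=3,interpolation=cv2.INTER_CUBIC)
cv2.imwrite("pics/topcrop.png",a[:,:,::-1])
im,d,p=load("scene0")
a=cv2.resize(im[140:320,180:440],None,fx=3,fy=3,interpolation=cv2.INTER_CUBIC)
cv2.imwrite("pics/scenecrop.png",a[:,:,::-1])
E
```

```text
scene [-0.015  0.486  0.657]
(249, 255) [0.448 0.207 0.089]
(397, 190) [ 0.433 -0.111  0.089]
(307, 163) [ 0.633 -0.055  0.053]
(323, 200) [ 0.528 -0.014  0.043]
(90, 195) [0.732 0.369 0.096]
(290, 60) [ 1.013 -0.288  0.083]
(270, 240) [0.531 0.109 0.   ]
top [0.385 0.068 0.865]
(228, 258) [0.449 0.201 0.088]
(403, 262) [ 0.435 -0.11   0.088]
(363, 161) [ 0.632 -0.054  0.055]
(348, 215) [ 0.529 -0.021  0.044]
(300, 100) [0.749 0.065 0.085]
(350, 20) [ 0.801 -0.017  0.262]
(290, 188) [0.594 0.089 0.007]
(300, 230) [0.509 0.071 0.002]
(250, 210) [0.535 0.161 0.089]
(309, 268) [0.432 0.056 0.023]
(430, 200) [ 0.557 -0.185  0.031]
A 331 0.08004221393630118 0.09474887481362437 ((448.2421875, 205.72320556640625), (34.073909759521484, 30.26194953918457), 75.56177520751953)
B 217 0.0801309618081586 0.09400701432234215 ((432.201171875, -120.5933609008789), (30.310474395751953, 21.076553344726562), 11.74801254272461)
```

View pics/topcrop.png

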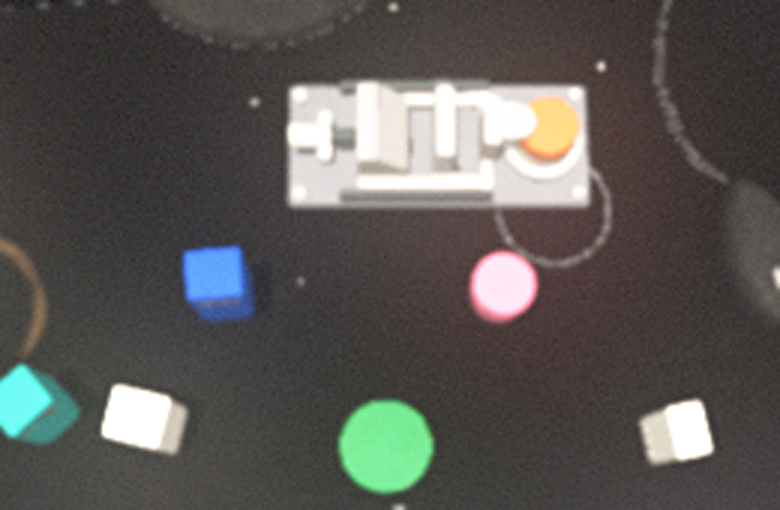

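View pics/scenecrop.png

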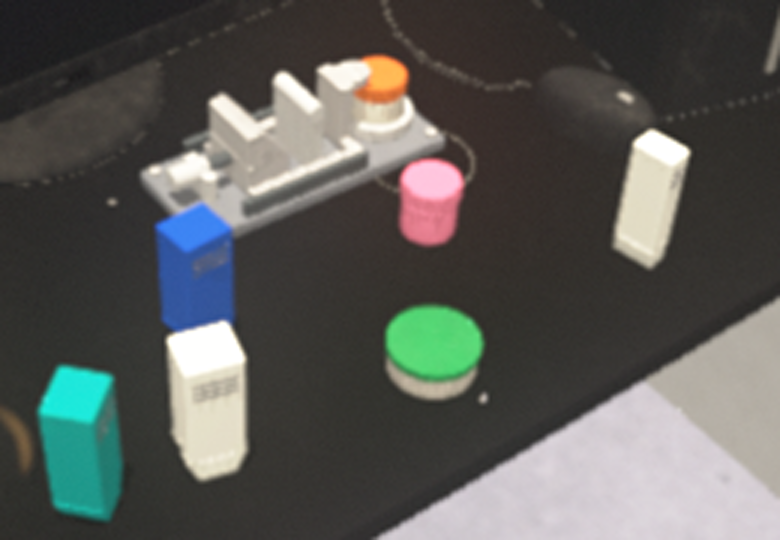

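Candidates for the prop are the white blocks at top px (228,260), whose top measures 34x30 mm, and (405,264), at 30x21 mm. The first is the thick one and the enlarged crop confirms it. The second is the thin decoy, and the blue and turquoise blocks are ruled out. Next I'll fit the poses of the holder, pot and block, and check the clearances.

```bash
python3 - <<'E'
from h import *
np.set_printoptions(precision=1,suppress=True)
for n in("top","scene"):
    im,d,p=load(n+"0"); w=cloud(im,d,p)*1000; ok=np.isfinite(w[...,2])
    X,Y,Z=[np.nan_to_num(w[...,i],nan=-999) for i in range(3)]
    reg=ok&(X>560)&(X<710)&(Y>-120)&(Y<140)
    def rect(m,nm):
        t=w[m][:,:2].astype(np.float32); print(n,nm,len(t),cv2.minAreaRect(t),t.mean(0),t.min(0),t.max(0))
    # base: connected bright pixels, z 7..17
    hsv=cv2.cvtColor(im,cv2.COLOR_RGB2HSV)
    rect(reg&(Z>8)&(Z<16)&(hsv[...,2]>110),"base")
    rect(reg&(Z>60)&(Z<75),"hi")
    org=reg&(hsv[...,0]<22)&(hsv[...,1]>120)&(hsv[...,2]>120)
    rect(org&(Z>48),"lid"); print(np.median(w[org&(Z>48)][:,2]))
    t=w[org&(Z>50)]; 
    blk=ok&(X>415)&(X<485)&(Y>175)&(Y<235)&(Z>82)
    rect(blk,"blockA")
    # heights of hi stuff by Y
    for y0 in range(-90,130,10):
        m=reg&(Y>=y0)&(Y<y0+10)&(X>625)&(X<650)
        if m.sum(): print(y0,m.sum(),np.percentile(Z[m],[10,50,95]),end=' | ')
    print()
    scr=ok&(Y>-150)&(Y<250)&(X>700)
    for z0 in (0,50,100,150,200,300,400,500):
        m=scr&(Z>=z0)&(Z<z0+50)
        if m.sum()>5: print("scr",z0,m.sum(),X[m].min(),np.median(X[m]),Y[m].min(),Y[m].max())
    lf=ok&(Y>230)&(Z>40)&(X<700)
    for x0 in range(0,700,100):
        m=lf&(X>=x0)&(X<x0+100)
        if m.sum()>5: print("left",x0,m.sum(),Y[m].min(),Z[m].max())
    m=ok&(Y>300)&(Y<460)&(Z>150)&(X<900); print("tall",m.sum(), Z[m].max() if m.sum() else 0)
E
```

```text
top base 1658 ((632.776611328125, 16.015357971191406), (201.33555603027344, 83.29885864257812), 88.22046661376953) [628.5  21.4] [588.3 -85.1] [676.1 117.3]
top hi 527 ((633.9749755859375, 14.323783874511719), (110.63278198242188, 49.3638801574707), 88.52484893798828) [632.5  18.4] [610.5 -41. ] [660.   70.1]
top lid 74 ((628.069091796875, -54.87074279785156), (27.87833595275879, 36.21120071411133), 63.498680114746094) [621.4 -53.1] [610.8 -68.8] [646.5 -35.8]
54.45945774464778
top blockA 328 ((448.251220703125, 205.7582244873047), (34.00157928466797, 30.26194953918457), 75.56177520751953) [448.  205.3] [430.6 186.5] [465.  224.1]
-90 42 [-0.3 10.3 13.7] | -80 17 [12.6 24.  56. ] | -70 50 [52.9 54.4 56.5] | -60 66 [52.7 54.5 57.1] | -50 55 [52.6 54.9 63.8] | -40 49 [23.1 64.2 66.8] | -30 59 [21.  65.5 68. ] | -20 84 [13.8 64.4 67.6] | -10 58 [10.9 12.8 14.6] | 0 38 [11.2 13.4 65.5] | 10 86 [14.5 65.2 68.1] | 20 61 [10.9 12.9 15.1] | 30 49 [11.3 12.7 41. ] | 40 58 [42.4 47.8 52.6] | 50 64 [55.2 59.9 66.4] | 60 68 [62.2 64.8 67.3] | 70 54 [11.4 14.9 37.9] | 80 67 [12.3 33.9 39.7] | 90 
[... 2352 characters left out ...]
92 249.70805064419488
scr 100 3844 741.177034523767 757.9834502122712 -121.09642113251567 249.93072594902964
scr 150 4112 753.6696877772257 771.2763311802137 -121.04804042687073 249.9070257870457
scr 200 4372 766.1031788976029 784.6303711787559 -120.12465301214786 249.93367078453804
scr 300 4127 792.7434788520496 809.6710084212451 -119.1569620887965 249.94954402242732
left 100 160 460.0389735667974 606.7355215139511
left 200 386 552.7446909437455 327.9192611997342
left 300 15483 477.74705403359195 443.134712279228
left 400 1306 261.1365788332291 260.90002176324754
left 500 4066 343.1191249253699 182.54286008009197
left 600 1835 393.6587760898708 143.94481635139812
tall 7363 343.4672404765004
```

>>> servo_tool:
  deltas:
    - [[-1.3,-3.1,0],0]
    - [[-1.3,-3.1,0],0]
    - [[-1.3,-3.1,0],0]
    - [[-1.3,-3.1,0],0]
    - [[-1.3,-3.1,0],0]
    - [[-1.3,-3.1,0],0]
    - [[-1.3,-3.1,0],0]
    - [[-1.3,-3.1,0],0]
  jaw: -1

```text
t: 0.77
tcp_pos: [0.2578, 0.3538, 0.256]
tool_rot: [0.193, 0.981, -0.0, -0.0]
wrist_force: [1.2, 0.4, 0.5]
opening: 1.003
```

```bash
cat > plan.py <<'E'
import numpy as np
from rig import monitor
from scipy.spatial.transform import Rotation as R
def plan(x,y,z,yaw=None):
    s=monitor.observe(); M=R.from_quat(s["tool_rot"]).as_matrix(); d=np.array([x,y,z])-s["tcp_pos"]
    ya=np.degrees(np.arctan2(M[1,1],M[0,1])); print("t %.2f"%s["t"],"tcp",s["tcp_pos"].round(4),"yaw_y %.2f"%ya,"tilt %.2f"%np.degrees(np.arccos(-M[2,2])),"F",s["wrist_force"].round(1),"open %.3f"%s["opening"])
    print("delta tool cm",(M.T@d*100).round(2),"spin",None if yaw is None else round(float((ya-yaw+90)%180-90),2),"q",s["joint_positions"].round(2))
E
python3 -c "
from plan import plan; plan(.448,.207,.22,-14.6)"
```

```text
t 0.77 tcp [0.2578 0.3538 0.256 ] yaw_y 67.72 tilt 0.03 F [1.2 0.4 0.5] open 1.003
delta tool cm [-23.17  -6.38   3.6 ] spin 82.32 q [-1.2   0.03  0.12  2.12 -0.    1.    0.1 ]
```

>>> servo_tool:
  deltas:
    - [[-2.9,-0.8,0.45],0]
    - [[-2.9,-0.8,0.45],0]
    - [[-2.9,-0.8,0.45],0]
    - [[-2.9,-0.8,0.45],0]
    - [[-2.9,-0.8,0.45],0]
    - [[-2.9,-0.8,0.45],0]
    - [[-2.9,-0.8,0.45],0]
    - [[-2.9,-0.8,0.45],0]

```text
t: 1.43
tcp_pos: [0.4494, 0.2073, 0.2201]
tool_rot: [0.193, 0.981, -0.0, -0.0]
wrist_force: [-0.2, 1.7, 1.1]
opening: 1.001
```

>>> servo_tool:
  deltas:
    - [[0,0,0],7]
    - [[0,0,0],7]
    - [[0,0,0],7]
    - [[0,0,0],7]
    - [[0,0,0],7]
    - [[0,0,0],7]
    - [[0,0,0],7]
    - [[0,0,0],7]

```text
t: 2.1
tcp_pos: [0.4484, 0.2084, 0.2202]
tool_rot: [0.634, 0.774, -0.0, -0.0]
wrist_force: [0.6, 0.4, -0.1]
opening: 0.998
```

>>> servo_tool:
  deltas:
    - [[0,0,0],7]
    - [[0,0,0],7]
    - [[0,0,0],7]
    - [[0,0,0],5.3]
    - [[0,0,0],0]

```text
t: 2.52
tcp_pos: [0.4483, 0.2085, 0.2201]
tool_rot: [0.793, 0.61, -0.0, 0.0]
wrist_force: [-0.0, -0.5, -1.0]
opening: 1.0
```

```bash
python3 - <<'E'
from plan import plan; plan(.448,.207,.22,-14.6)
from rig import viewer; import cv2,pickle
p=viewer.camera_params("wrist"); im,d=viewer.camera("wrist"); pickle.dump((im,d,p),open("wr1.pkl","wb")); cv2.imwrite("pics/wr1.png",im[:,:,::-1])
from h import *
w=cloud(im,d,p)*1000; Z=np.nan_to_num(w[...,2],nan=-999)
m=(Z>82)&(Z<100)&(abs(w[...,0]-448)<40)&(abs(w[...,1]-207)<40)
t=w[m][:,:2].astype(np.float32); print(m.sum(),cv2.minAreaRect(t),np.median(Z[m]), np.linalg.inv(p["world_to_cam"])[:3,3])
E
```

```text
t 2.52 tcp [0.4483 0.2085 0.2201] yaw_y -14.85 tilt 0.03 F [-0.  -0.5 -1. ] open 1.000
delta tool cm [-0.15  0.01  0.01] spin -0.25 q [-1.05  0.18  0.55  2.07 -0.12  0.92 -0.7 ]
1786 ((448.5107116699219, 206.2845916748047), (34.62140655517578, 29.70401382446289), 76.22681427001953) 90.75967014143012 [0.46832377 0.28122232 0.33863868]
```

View pics/wr1.png

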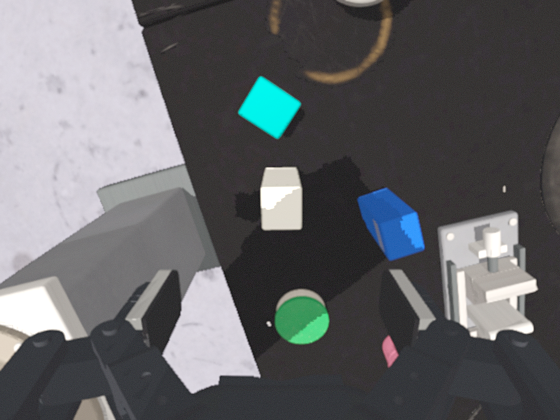

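The wrist view shows the white block at (281,200) between the open fingers, with the blue block at (390,222) beside the right-hand finger. I'll narrow the jaws slightly before going down.

>>> servo_tool:
  deltas:
    - [[-0.2,0,0],-0.6]
    - [[0,0,1.5],0]
    - [[0,0,2.0],0]
    - [[0,0,2.0],0]
    - [[0,0,2.0],0]
    - [[0,0,2.0],0]
  jaw: -0.35
  squeeze: 40

```text
t: 3.07
tcp_pos: [0.4479, 0.2064, 0.1244]
tool_rot: [0.787, 0.617, 0.0, -0.0]
wrist_force: [0.4, -0.0, 0.2]
opening: 0.677
```

```bash
python3 - <<'E'
from plan import plan; plan(.4485,.2065,.09,-14.2)
from rig import viewer; import cv2
im,d=viewer.camera("wrist"); cv2.imwrite("pics/wr2.png",im[:,:,::-1])
E
```

```text
t 3.07 tcp [0.4479 0.2064 0.1244] yaw_y -13.76 tilt 0.01 F [ 0.4 -0.   0.2] open 0.677
delta tool cm [0.03 0.05 3.44] spin 0.44 q [-0.98  0.34  0.5   2.15 -0.24  0.71 -0.56]
```

View pics/wr2.png

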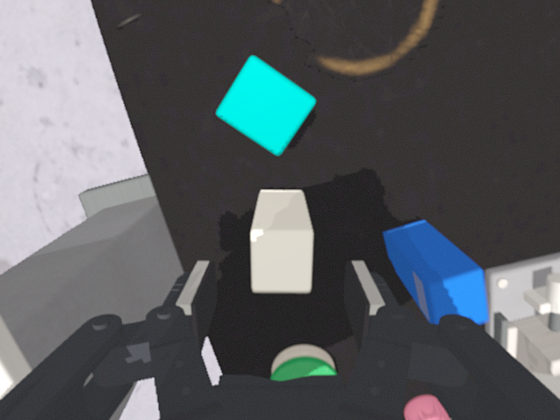

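The block, with its top at (282,262), is centred between the fingers, and the blue block is clear of them. I'll go down and grip.

>>> servo_tool:
  deltas:
    - [[0,0,1.2],0]
    - [[0,0,1.2],0]
    - [[0,0,1.0],0]
    - [[0,0,0],0]

```text
t: 3.45
tcp_pos: [0.4474, 0.2061, 0.0902]
tool_rot: [0.787, 0.617, -0.001, -0.0]
wrist_force: [-0.6, -0.5, 0.5]
opening: 0.676
```

>>> servo_tool:
  deltas:
    - [[0,0,0],0]
    - [[0,0,0],0]
    - [[0,0,0],0]
    - [[0,0,0],0]
    - [[0,0,0],0]
    - [[0,0,0],0]
    - [[0,0,0],0]
  jaw: 1
  squeeze: 50

```text
t: 4.03
tcp_pos: [0.4484, 0.2067, 0.0921]
tool_rot: [0.788, 0.616, 0.001, -0.0]
wrist_force: [-0.5, -1.0, 8.1]
opening: 0.342
```

```bash
python3 - <<'E'
from plan import plan; plan(.4485,.2065,.25,-1.7)
E
```

```text
t 4.03 tcp [0.4484 0.2067 0.0921] yaw_y -13.97 tilt 0.07 F [-0.5 -1.   8.1] open 0.342
delta tool cm [ -0.     0.02 -15.79] spin -12.27 q [-0.95  0.39  0.47  2.17 -0.29  0.64 -0.52]
```

>>> servo_tool:
  deltas:
    - [[0,0,-1.0],0]
    - [[0,0,-2.0],0]
    - [[0,0,-2.5],0]
    - [[0,0,-2.5],0]
    - [[0,0,-2.5],0]
    - [[0,0,-2.5],-6]
    - [[0,0,-2.5],-6]
    - [[0,0,0],0]

```text
t: 4.7
tcp_pos: [0.4497, 0.2071, 0.2514]
tool_rot: [0.717, 0.697, 0.003, 0.0]
wrist_force: [0.9, 0.5, -0.3]
opening: 0.341
```

```bash
python3 - <<'E'
from plan import plan; plan(.61,.07,.25,-1.7)
E
```

```text
t 4.70 tcp [0.4497 0.2071 0.2514] yaw_y -1.61 tilt 0.38 F [ 0.9  0.5 -0.3] open 0.341
delta tool cm [-13.26  16.41   0.16] spin 0.09 q [-1.04  0.14  0.53  2.03 -0.08  0.99 -0.5 ]
```

>>> servo_tool:
  deltas:
    - [[-1.6,2.0,0],0]
    - [[-1.6,2.0,0],0]
    - [[-1.6,2.0,0],0]
    - [[-1.6,2.0,0],0]
    - [[-1.6,2.0,0],0]
    - [[-1.6,2.0,0],0]
    - [[-1.6,2.0,0],0]
    - [[-1.6,2.0,0],0]

```text
t: 5.37
tcp_pos: [0.6041, 0.0721, 0.2469]
tool_rot: [0.719, 0.695, 0.0, 0.0]
wrist_force: [-0.6, 1.6, -1.4]
opening: 0.343
```

```bash
python3 - <<'E'
from plan import plan; 
from rig import viewer,monitor; import cv2,pickle
for n in ("wrist","top","scene"):
    p=viewer.camera_params(n); im,d=viewer.camera(n); pickle.dump((im,d,p),open(n+"3.pkl","wb")); cv2.imwrite("pics/%s3.png"%n,im[:,:,::-1])
plan(.633,.036,.25,-1.7)
E
```

```text
t 5.52 tcp [0.6042 0.0712 0.2466] yaw_y -2.18 tilt 0.07 F [-0.7 -1.  -0.2] open 0.341
delta tool cm [-3.41  3.01 -0.33] spin -0.48 q [-0.7   0.37  0.61  1.8  -0.24  1.05 -0.04]
```

View pics/wrist3.png

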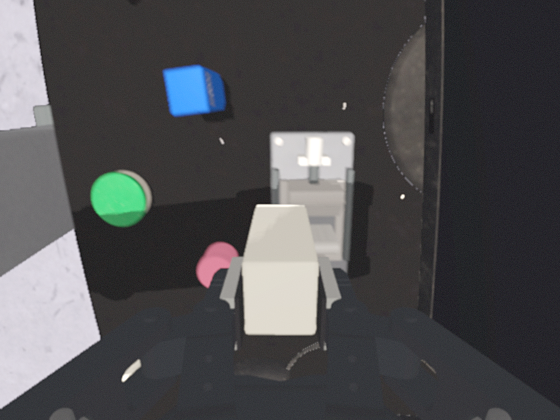

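View pics/scene3.png

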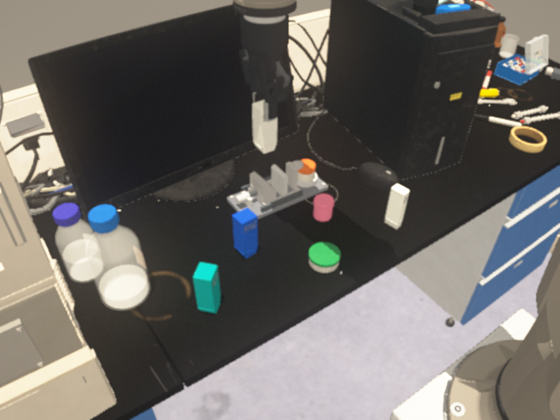

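The block hangs straight in the jaws at wrist (281,270), and the holder is visible at wrist (312,200). Next is a precise holder fit from the known post, slope and lid geometry.

```bash
python3 - <<'E'
from h import *
np.set_printoptions(precision=1,suppress=True)
def edge(a,lo,hi): return np.percentile(a,[2,50,98])
for n in ("top0","scene0","wr1","wrist3"):
    im,d,p=load(n); w=cloud(im,d,p)*1000
    w=w[np.isfinite(w[...,2])]
    w=w[(w[:,0]>575)&(w[:,0]<690)&(w[:,1]>-100)&(w[:,1]<130)]
    X,Y,Z=w.T
    print(n,len(w))
    g=(X>625)&(X<645)
    m=g&(Z>62)&(Z<70)&(Y>-5)&(Y<32)
    if m.sum()>5: print(" post y",m.sum(),np.percentile(Y[m],[3,50,97]),"xrange",np.percentile(X[(Z>62)&(Z<70)&(Y>-5)&(Y<32)],[2,98]))
    m=(abs(X-634)<15)&(Z>42)&(Z<62)&(Y>33)&(Y<75)
    if m.sum()>8:
        # slope: x_h = 91+22*(Z-38)/28
        o=Y[m]-(91+22*(Z[m]-38)/28); print(" slope origin y",m.sum(),np.percentile(o,[20,50,80]))
    m=(Z>9)&(Z<15); 
    if m.sum()>100:
        print(" base",cv2.minAreaRect(w[m][:,:2].astype(np.float32)))
    # side rails etc: base side edges by y-slices
        for y0 in range(-80,120,20):
            s=m&(Y>=y0)&(Y<y0+20)
            if s.sum()>10: print("   ",y0+10,np.percentile(X[s],[1,99]).round(1),end='')
        print()
E
```

```text
top0 6035
 post y 55 [ 8.4 14.1 18.2] xrange [612.8 654.3]
 slope origin y 122 [-54.7 -53.8 -52.8]
 base ((632.6239624023438, 16.281845092773438), (200.81227111816406, 82.97709655761719), 88.22046661376953)
    -70 [588.4 670.8]    -50 [590.8 671.8]    -30 [591.6 672.2]    -10 [592.  657.8]    10 [592.4 657.9]    30 [593.  658.4]    70 [594.3 668.7]    90 [595.1 675.5]    110 [594.9 675.3]
scene0 6129
 post y 30 [14.  18.7 22.6] xrange [610.1 655.3]
 slope origin y 72 [-35.8 -30.2 -24.5]
 base ((623.616943359375, 20.58983612060547), (207.65432739257812, 83.94474029541016), 82.54823303222656)
    -70 [587.6 622.4]    -50 [588.9 608.7]    -30 [590.  624.8]    -10 [589.3 636.4]    10 [590.3 626. ]    30 [590.1 658.4]    50 [591.1 595.1]    70 [591.2 671. ]    90 [591.8 674.9]    110 [625.  675.9]
wr1 12073
 post y 47 [16.5 18.8 20.5] xrange [612.3 656. ]
 slope origin y 378 [-36.9 -32.2 -27.3]
 base ((634.7811889648438, 52.00127029418945), (130.936279296875, 84.49517059326172), 88.66919708251953)
    -10 [612.6 622.3]    10 [591.6 660.3]    30 [592.7 619. ]    50 [592.6 595.2]    70 [593.8 670.7]    90 [594.3 676.3]    110 [594.7 676.2]
wrist3 52773
 post y 136 [ 8.4 15.8 19.8] xrange [634.8 655.7]
 slope origin y 387 [-54.1 -53.5 -31.3]
 base ((634.5126953125, 39.45939254760742), (155.72853088378906, 84.37431335449219), 88.42015838623047)
    -30 [657.  674.6]    10 [634.4 668.5]    30 [632.9 669.1]    50 [592.6 669.7]    70 [593.7 669.8]    90 [594.5 677. ]    110 [595.2 677.3]
```

```bash
python3 - <<'E'
from h import *
np.set_printoptions(precision=1,suppress=True)
im,d,p=load("wrist3"); w=cloud(im,d,p)*1000
# block front face (facing +y) columns in image center
for v in range(205,335,10): print(v,[w[v,u] for u in (262,281,300)])
for n in ("top3","scene3"):
    im,d,p=load(n); w=cloud(im,d,p)*1000
    hsv=cv2.cvtColor(im,cv2.COLOR_RGB2HSV)
    X,Y,Z=np.moveaxis(np.nan_to_num(w,nan=-999),-1,0)
    m=(abs(X-604)<45)&(abs(Y-71)<45)&(Z>140)&(Z<225)&(hsv[...,2]>150)
    t=w[m]; print(n,m.sum(),t.min(0),t.max(0),t.mean(0))
E
```

```text
205 [array([594.4,  88.7, 169.7]), array([605.6,  88.3, 169.7]), array([616.9,  87.8, 169.3])]
215 [array([595.4,  88.8, 188.8]), array([605.6,  88.3, 188.4]), array([615.8,  88. , 188.4])]
225 [array([596.2,  88.7, 204.3]), array([605.6,  88.6, 204.8]), array([615. ,  88.1, 204.3])]
235 [array([596.8,  88.7, 217.6]), array([605.5,  88. , 216.7]), array([614.3,  87.5, 216.2])]
245 [array([597.5,  88.9, 229.6]), array([605.5,  88.5, 229.3]), array([613.7,  87.8, 228.3])]
255 [array([597.9,  88.6, 239.1]), array([605.5,  88.5, 239.3]), array([613.1,  88.1, 239.1])]
265 [array([598.2,  87.3, 245.3]), array([605.5,  87.3, 245.7]), array([612.7,  86.9, 245.5])]
275 [array([598. ,  83.4, 246. ]), array([605.3,  83.2, 246.1]), array([612.6,  83. , 246.1])]
285 [array([597.8,  79.2, 246.2]), array([605.2,  78.8, 246. ]), array([612.6,  78.4, 245.8])]
295 [array([597.6,  74.9, 246.5]), array([605. ,  73.8, 245.1]), array([612.5,  73.4, 244.9])]
305 [array([597.2,  69.6, 245.5]), array([604.8,  69.4, 245.4]), array([612.4,  69.3, 245.8])]
315 [array([597. ,  65.3, 246. ]), array([604.7,  64.6, 245.4]), array([612.4,  64.5, 245.6])]
325 [array([596.8,  60.3, 245.8]), array([604.5,  59.6, 245.1]), array([612.3,  60.1, 246.2])]Traceback (most recent call last):
  File "<stdin>", line 11, in <module>
    return umr_minimum(a, axis, None, out, keepdims, initial, where)
ValueError: zero-size array to reduction operation minimum which has no identity
```

>>> servo_tool:
  deltas:
    - [[-0.8,0.75,0],-0.5]
    - [[-0.9,0.75,0],0]
    - [[-0.9,0.75,0.5],0]
    - [[-0.8,0.75,1.5],0]
    - [[0,0,2],0]
    - [[0,0,2],0]
    - [[0,0,1.2],0]
    - [[0,0,0],0]

```text
t: 6.18
tcp_pos: [0.6312, 0.0381, 0.1717]
tool_rot: [0.716, 0.698, -0.002, -0.001]
wrist_force: [-1.1, 0.1, -1.3]
opening: 0.343
```

```bash
python3 - <<'E'
from plan import plan
from rig import viewer; import cv2,pickle
from h import *
np.set_printoptions(precision=1,suppress=True)
for n in ("wrist","scene"):
    p=viewer.camera_params(n); im,d=viewer.camera(n); pickle.dump((im,d,p),open(n+"4.pkl","wb")); cv2.imwrite("pics/%s4.png"%n,im[:,:,::-1])
    if n=="wrist":
        w=cloud(im,d,p)*1000
        for v in range(225,300,12): print(v,w[v,281])
        X,Y,Z=np.moveaxis(np.nan_to_num(w,nan=-999),-1,0)
        m=(abs(X-636)<15)&(Z>42)&(Z<62)&(Y>33)&(Y<75); o=Y[m]-(91+22*(Z[m]-38)/28); print(m.sum(),np.percentile(o,[20,50,80]))
plan(.634,.0365,.1025,-1.6)
E
python3 -c "
import cv2;a=cv2.imread('pics/scene4.png')[60:230,180:360];cv2.imwrite('pics/scene4c.png',cv2.resize(a,None,fx=3.5,fy=3.5,interpolation=2)[:600])"
```

```text
225 [632.3  54.7 130.2]
237 [632.4  54.6 145.3]
249 [632.4  54.7 158.9]
261 [632.4  54.1 168.7]
273 [632.3  49.8 170.5]
285 [632.2  44.6 170.6]
297 [632.   39.2 170.6]
820 [-54.1 -53.7 -36.2]
t 6.28 tcp [0.6 0.  0.2] yaw_y -1.49 tilt 0.03 F [-0.5 -0.1 -0.9] open 0.343
delta tool cm [-0.2  0.1  7.2] spin 0.11 q [-0.6  0.5  0.6  1.8 -0.3  0.9  0.1]
```

View pics/scene4c.png

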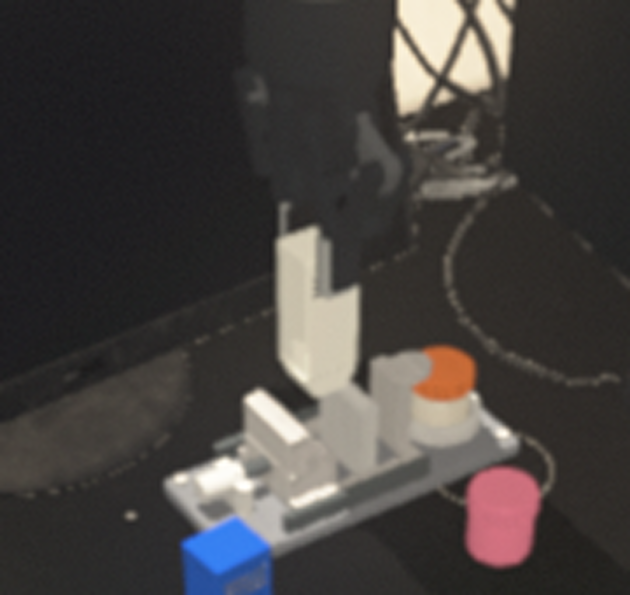

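View pics/wrist4.png

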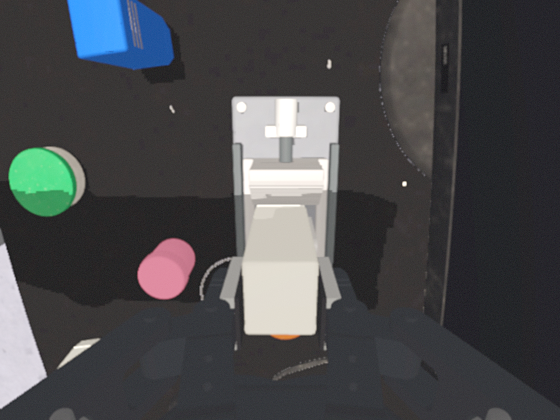

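The block is laterally centred over the gap, at wrist px (281,260) between the rails, with its foot about 16 mm above the post top. I'll make a small correction and push down.

>>> servo_tool:
  deltas:
    - [[-0.15,0.15,0.5],0]
    - [[0,0,0.6],0]
    - [[0,0,0.6],0]
    - [[0,0,0.6],0]
    - [[0,0,0.6],0]
    - [[0,0,0.6],0]
    - [[0,0,0],0]

```text
t: 6.87
tcp_pos: [0.6341, 0.0373, 0.1384]
tool_rot: [0.716, 0.698, 0.0, -0.0]
wrist_force: [1.7, 1.9, -3.7]
opening: 0.342
```

```bash
python3 - <<'E'
from plan import plan
plan(.634,.0365,.1025,-1.6)
E
```

```text
t 6.87 tcp [0.6341 0.0373 0.1384] yaw_y -1.46 tilt 0.02 F [ 1.7  1.9 -3.7] open 0.342
delta tool cm [-0.08 -0.01  3.59] spin 0.14 q [-0.56  0.54  0.54  1.82 -0.35  0.88  0.12]
```

>>> servo_tool:
  deltas:
    - [[-0.05,0,0.5],0]
    - [[0,0,0.5],0]
    - [[0,0,0.5],0]
    - [[0,0,0.5],0]
    - [[0,0,0.5],0]
    - [[0,0,0.5],0]
    - [[0,0,0],0]

```text
t: 7.45
tcp_pos: [0.6345, 0.0373, 0.109]
tool_rot: [0.716, 0.698, 0.001, 0.0]
wrist_force: [5.0, 5.8, -7.8]
opening: 0.337
```

```bash
python3 - <<'E'
from plan import plan
plan(.634,.0365,.1025,-1.6)
E
```

```text
t 7.45 tcp [0.6345 0.0373 0.109 ] yaw_y -1.42 tilt 0.08 F [ 5.   5.8 -7.8] open 0.337
delta tool cm [-0.08 -0.05  0.65] spin 0.18 q [-0.54  0.58  0.52  1.84 -0.38  0.82  0.14]
```

```bash
python3 - <<'E'
from rig import viewer; import cv2,pickle
from h import *
for n in ("wrist","scene"):
    p=viewer.camera_params(n); im,d=viewer.camera(n); pickle.dump((im,d,p),open(n+"5.pkl","wb")); cv2.imwrite("pics/%s5.png"%n,im[:,:,::-1])
a=cv2.imread('pics/scene5.png')[60:230,180:360];b=cv2.imread('pics/wrist5.png')[80:380,150:420]
cv2.imwrite('pics/s5c.png',np.hstack([cv2.resize(a,(420,400),interpolation=2),cv2.resize(b,(360,400))]))
from plan import plan
plan(.634,.0365,.1025,-1.6)
E
```

```text
t 7.55 tcp [0.6345 0.0373 0.109 ] yaw_y -1.43 tilt 0.07 F [ 5.5  5.  -7.9] open 0.338
delta tool cm [-0.09 -0.05  0.65] spin 0.17 q [-0.54  0.58  0.52  1.84 -0.38  0.82  0.14]
```

View pics/s5c.png

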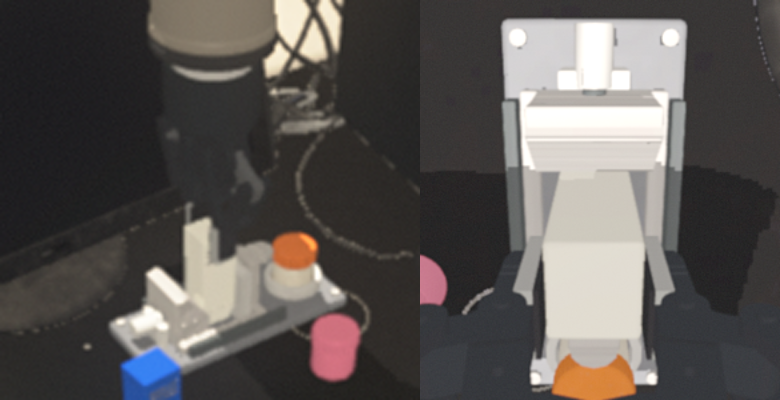

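The catch has been driven back and the block is nearly seated. I'll push the last few millimetres.

>>> servo_tool:
  deltas:
    - [[-0.05,0,0.3],0]
    - [[0,0,0.3],0]
    - [[0,0,0.2],0]
    - [[0,0,0],0]
    - [[0,0,0],0]

```text
t: 7.97
tcp_pos: [0.6355, 0.0373, 0.1039]
tool_rot: [0.716, 0.698, 0.002, 0.0]
wrist_force: [-7.0, 7.7, 38.5]
opening: 0.337
```

```bash
python3 - <<'E'
from rig import viewer; import cv2,pickle
from h import *
np.set_printoptions(precision=1,suppress=True)
for n in ("wrist","top"):
    p=viewer.camera_params(n); im,d=viewer.camera(n); pickle.dump((im,d,p),open(n+"6.pkl","wb")); cv2.imwrite("pics/%s6.png"%n,im[:,:,::-1])
    if n=="wrist":
        w=cloud(im,d,p)*1000
        for v in range(225,330,12): print(v,w[v,281])
from plan import plan
plan(.634,.0365,.1025,-1.6)
E
```

```text
225 [636.9  53.9  61.8]
237 [636.8  53.9  77.7]
249 [636.8  53.7  90.6]
261 [nan nan nan]
273 [636.6  49.5 103.7]
285 [636.5  43.8 102.9]
297 [636.4  39.1 103.9]
309 [636.2  33.  102.9]
321 [636.1  27.5 103.3]
t 8.07 tcp [0.6 0.  0.1] yaw_y -1.42 tilt 0.25 F [-7.6  8.2 37.8] open 0.344
delta tool cm [-0.1 -0.1  0.1] spin 0.18 q [-0.5  0.6  0.5  1.8 -0.4  0.8  0.1]
```

Fz is 38 N and the block top is at about 103 mm, against 102 mm expected, so the block has bottomed. I'll relieve the pressure and then open.

>>> servo_tool:
  deltas:
    - [[0,0,-0.15],0]
    - [[0,0,0],0]

```text
t: 8.23
tcp_pos: [0.6353, 0.0373, 0.104]
tool_rot: [0.716, 0.698, 0.002, 0.0]
wrist_force: [-1.0, 7.8, 13.8]
opening: 0.339
```

>>> servo_tool:
  deltas:
    - [[0,0,0],0]
    - [[0,0,0],0]
    - [[0,0,0],0]
    - [[0,0,0],0]
    - [[0,0,0],0]
    - [[0,0,0],0]
  jaw: -0.4

```text
t: 8.73
tcp_pos: [0.6339, 0.0355, 0.1026]
tool_rot: [0.716, 0.698, -0.0, -0.0]
wrist_force: [0.1, 1.1, 0.6]
opening: 0.701
```

>>> servo_tool:
  deltas:
    - [[0,0,-1],0]
    - [[0,0,-2],0]
    - [[0,0,-2.5],0]
    - [[0,0,-2.5],0]
    - [[0,0,-2.5],0]
    - [[0,0,-2.5],0]
    - [[0,0,0],0]

```text
t: 9.32
tcp_pos: [0.6359, 0.0353, 0.2384]
tool_rot: [0.716, 0.698, 0.003, 0.002]
wrist_force: [0.7, -0.8, -0.6]
opening: 0.696
```

```bash
python3 - <<'E'
from rig import viewer; import cv2,pickle
from h import *
np.set_printoptions(precision=1,suppress=True)
from plan import plan
plan(.6315,-.0535,.2,-1.6)
for n in ("wrist","scene","top"):
    p=viewer.camera_params(n); im,d=viewer.camera(n); pickle.dump((im,d,p),open(n+"7.pkl","wb")); cv2.imwrite("pics/%s7.png"%n,im[:,:,::-1])
    w=cloud(im,d,p)*1000
    X,Y,Z=np.moveaxis(np.nan_to_num(w,nan=-999),-1,0)
    m=(abs(X-635)<30)&(abs(Y-37)<30)&(Z>95)&(Z<112)
    if m.sum()>5: print(n,m.sum(),cv2.minAreaRect(w[m][:,:2].astype(np.float32)),np.median(Z[m]))
a=cv2.imread('pics/scene7.png')[60:230,180:360];b=cv2.imread('pics/wrist7.png')
cv2.imwrite('pics/s7c.png',np.hstack([cv2.resize(a,(400,378),interpolation=2),cv2.resize(b,(400,378))]))
E
```

```text
t 9.32 tcp [0.6 0.  0.2] yaw_y -1.52 tilt 0.37 F [ 0.7 -0.8 -0.6] open 0.696
delta tool cm [-8.9 -0.2  3.8] spin 0.08 q [-0.6  0.4  0.6  1.7 -0.3  1.1  0.1]
wrist 1705 ((635.0685424804688, 37.45169448852539), (33.69552993774414, 29.965343475341797), 88.1288833618164) 102.80161950384664
scene 205 ((632.1083374023438, 41.04170227050781), (34.44120407104492, 33.19491958618164), 87.5959243774414) 100.90678164194034
```

View pics/s7c.png

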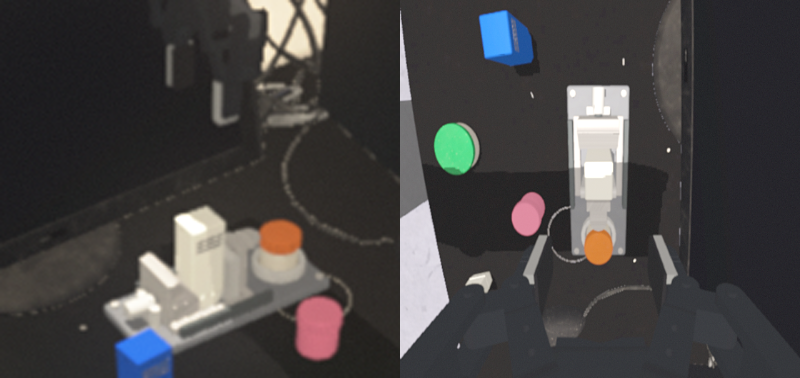

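The block stands seated at about x_h=91, top 102.8 mm and upright. The catch is back, and the tongue is clear of the orange lid at wrist px (598,247 in the composite). Next I'll locate the lid.

```bash
python3 - <<'E'
from h import *
np.set_printoptions(precision=1,suppress=True)
for n in("wrist7","scene7"):
    im,d,p=load(n); w=cloud(im,d,p)*1000
    hsv=cv2.cvtColor(im,cv2.COLOR_RGB2HSV)
    X,Y,Z=np.moveaxis(np.nan_to_num(w,nan=-999),-1,0)
    m=(hsv[...,0]<22)&(hsv[...,1]>120)&(hsv[...,2]>90)&(abs(X-631)<35)&(abs(Y+53)<35)&(Z>51)
    t=w[m]; print(n,m.sum(),cv2.minEnclosingCircle(t[:,:2].astype(np.float32)),t.min(0),t.max(0),np.median(t[:,2]))
from plan import plan
np.set_printoptions(precision=4,suppress=True)
plan(.6315,-.0535,.15,-1.6)
E
```

```text
wrist7 1130 ((632.3502197265625, -52.952850341796875), 19.80521583557129) [613.3 -71.9  51. ] [651.7 -33.2  57.5] 55.17270655797693
scene7 172 ((631.0858764648438, -48.48493194580078), 21.11564064025879) [610.5 -69.1  51. ] [650.2 -27.6  56.2] 53.453493780422804
t 9.47 tcp [0.6338 0.0358 0.2331] yaw_y -1.47 tilt 0.02 F [-1.2 -0.  -0.6] open 0.698
delta tool cm [-8.94 -0.    8.3 ] spin 0.13 q [-0.61  0.43  0.6   1.75 -0.28  1.04  0.07]
```

>>> servo_tool:
  deltas:
    - [[-1.5,0,0],0]
    - [[-2,0,0],0]
    - [[-2,0,0],0]
    - [[-2,0,0],0]
    - [[-1.4,0,1.0],0]
    - [[0,0,2.5],0]
    - [[0,0,2.5],0]
    - [[0,0,2.0],0]
  jaw: -0.7

```text
t: 10.13
tcp_pos: [0.6305, -0.0542, 0.1503]
tool_rot: [0.717, 0.698, -0.001, -0.001]
wrist_force: [0.4, 0.3, -1.0]
opening: 0.852
```

```bash
python3 - <<'E'
from rig import viewer; import cv2,pickle
from h import *
np.set_printoptions(precision=4,suppress=True)
from plan import plan
for n in ("wrist","top","scene"):
    p=viewer.camera_params(n); im,d=viewer.camera(n); pickle.dump((im,d,p),open(n+"8.pkl","wb")); cv2.imwrite("pics/%s8.png"%n,im[:,:,::-1])
a=cv2.imread('pics/scene8.png')[60:230,180:360];b=cv2.imread('pics/wrist8.png')
cv2.imwrite('pics/s8c.png',np.hstack([cv2.resize(a,(400,378),interpolation=2),cv2.resize(b,(400,378))]))
plan(.632,-.0533,.058,-1.6)
E
```

```text
t 10.28 tcp [ 0.6304 -0.0538  0.1512] yaw_y -1.52 tilt 0.23 F [-0.5 -0.4  0.2] open 0.854
delta tool cm [0.07 0.2  9.32] spin 0.08 q [-0.44  0.53  0.57  1.82 -0.35  0.9   0.26]
```

View pics/s8c.png

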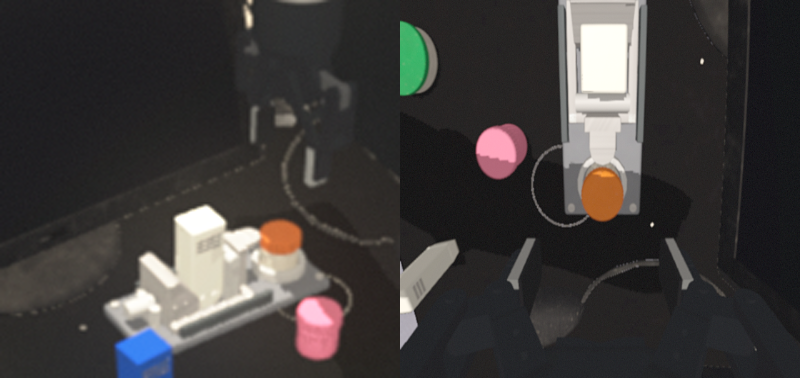

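The wrist view shows the lid (602,193 in the composite) centred between the fingers, with the pink decoy well to the left. I'll go down and grip the lid.

>>> servo_tool:
  deltas:
    - [[0.05,0.15,1.0],0]
    - [[0,0,1.5],0]
    - [[0,0,1.5],0]
    - [[0,0,1.5],0]
    - [[0,0,1.5],0]
    - [[0,0,1.3],0]
    - [[0,0,0.9],0]
    - [[0,0,0],0]

```text
t: 10.95
tcp_pos: [0.6326, -0.0527, 0.0594]
tool_rot: [0.716, 0.698, -0.001, -0.001]
wrist_force: [-1.6, -0.0, -0.7]
opening: 0.847
```

>>> servo_tool:
  deltas:
    - [[0,0,0],0]
    - [[0,0,0],0]
    - [[0,0,0],0]
    - [[0,0,0],0]
    - [[0,0,0],0]
    - [[0,0,0],0]
    - [[0,0,0],0]
    - [[0,0,0],0]
  jaw: 1
  squeeze: 30

```text
t: 11.62
tcp_pos: [0.6337, -0.0529, 0.0619]
tool_rot: [0.716, 0.698, 0.001, 0.0]
wrist_force: [-1.2, -0.3, 5.8]
opening: 0.454
```

```bash
python3 - <<'E'
from rig import viewer; import cv2,pickle
from h import *
np.set_printoptions(precision=4,suppress=True)
from plan import plan
for n in ("wrist","scene"):
    p=viewer.camera_params(n); im,d=viewer.camera(n); pickle.dump((im,d,p),open(n+"9.pkl","wb")); cv2.imwrite("pics/%s9.png"%n,im[:,:,::-1])
a=cv2.imread('pics/scene9.png')[60:230,180:360];b=cv2.imread('pics/wrist9.png')
cv2.imwrite('pics/s9c.png',np.hstack([cv2.resize(a,(400,378),interpolation=2),cv2.resize(b,(400,378))]))
plan(.632,-.0533,.15,-1.6)
E
```

```text
t 11.72 tcp [ 0.6337 -0.0529  0.0619] yaw_y -1.48 tilt 0.08 F [-0.9 -0.4  6.5] open 0.450
delta tool cm [-0.05 -0.16 -8.81] spin 0.12 q [-0.38  0.64  0.49  1.86 -0.43  0.75  0.33]
```

View pics/s9c.png

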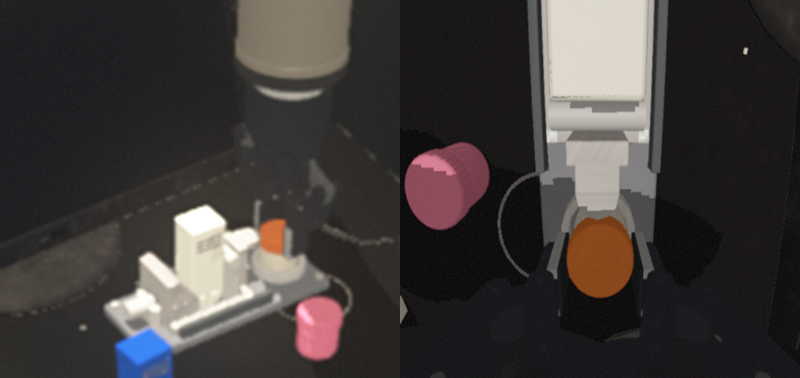

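The jaws have stopped at about 39 mm on the lid. I'll lift straight up.

>>> servo_tool:
  deltas:
    - [[0,0,-0.6],0]
    - [[0,0,-0.8],0]
    - [[0,0,-1.0],0]
    - [[0,0,-1.5],0]
    - [[0,0,-1.5],0]
    - [[0,0,-1.5],0]
    - [[0,0,-1.5],0]
    - [[0,0,0],0]

```text
t: 12.38
tcp_pos: [0.6347, -0.0531, 0.1487]
tool_rot: [0.716, 0.698, 0.002, 0.001]
wrist_force: [0.2, -0.6, 1.2]
opening: 0.454
```

```bash
python3 - <<'E'
from rig import viewer; import cv2,pickle
from h import *
np.set_printoptions(precision=4,suppress=True)
from plan import plan
for n in ("wrist","scene","top"):
    p=viewer.camera_params(n); im,d=viewer.camera(n); pickle.dump((im,d,p),open(n+"10.pkl","wb")); cv2.imwrite("pics/%s10.png"%n,im[:,:,::-1])
a=cv2.imread('pics/scene10.png')[60:230,180:360];b=cv2.imread('pics/wrist10.png')
cv2.imwrite('pics/s10c.png',np.hstack([cv2.resize(a,(400,378),interpolation=2),cv2.resize(b,(400,378))]))
plan(.52,.06,.20,-1.6)
im,d,p=load("wrist10"); w=cloud(im,d,p)*1000
hsv=cv2.cvtColor(im,cv2.COLOR_RGB2HSV); m=(hsv[...,0]<22)&(hsv[...,1]>120)&(hsv[...,2]>90)&(w[...,2]>100); t=w[m]; print(m.sum(),np.median(t,0),t.min(0),t.max(0))
E
```

```text
t 12.53 tcp [ 0.6331 -0.0526  0.1452] yaw_y -1.47 tilt 0.03 F [-0.5  1.  -1. ] open 0.455
delta tool cm [ 10.97 -11.6   -5.48] spin 0.13 q [-0.43  0.54  0.56  1.82 -0.36  0.89  0.27]
6882 [635.0854 -49.5592 141.7906] [615.4674 -72.6248 122.6355] [654.7351 -32.8837 144.1907]
```

View pics/s10c.png

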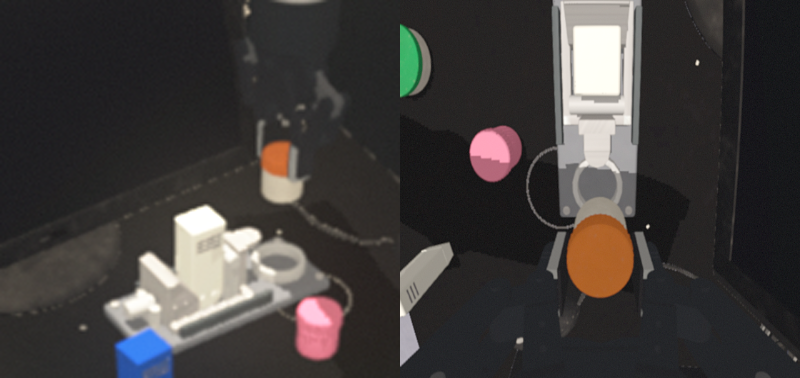

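The pot is lifted clear, with its lid at (600,255 in the composite). The nest is empty, and the block and open catch are unchanged. I'll set the pot down in the free bench area at about (0.53, 0.075).

>>> servo_tool:
  deltas:
    - [[0,0,-2.5],0]
    - [[1.2,-1.0,-2.5],0]
    - [[2.2,-1.9,0],0]
    - [[2.2,-1.9,0],0]
    - [[2.2,-1.9,0],0]
    - [[2.2,-1.9,0],0]
    - [[1.8,-1.4,0],0]
    - [[0.8,-0.6,0],0]

```text
t: 13.2
tcp_pos: [0.5283, 0.0784, 0.1942]
tool_rot: [0.715, 0.699, -0.001, -0.001]
wrist_force: [1.1, 0.8, 0.6]
opening: 0.452
```

>>> servo_tool:
  deltas:
    - [[0,0,0],0]
    - [[0,0,2],0]
    - [[0,0,2.5],0]
    - [[0,0,2.5],0]
    - [[0,0,2.0],0]
    - [[0,0,0],0]
    - [[0,0,0],0]

```text
t: 13.78
tcp_pos: [0.5305, 0.0746, 0.1043]
tool_rot: [0.717, 0.697, -0.001, -0.0]
wrist_force: [0.8, 0.3, -0.1]
opening: 0.456
```

```bash
python3 - <<'E'
from rig import viewer; import cv2,pickle
from h import *
np.set_printoptions(precision=4,suppress=True)
from plan import plan
plan(.53,.075,.055)
for n in ("wrist","scene","top"):
    p=viewer.camera_params(n); im,d=viewer.camera(n); pickle.dump((im,d,p),open(n+"11.pkl","wb")); cv2.imwrite("pics/%s11.png"%n,im[:,:,::-1])
    w=cloud(im,d,p)*1000
    hsv=cv2.cvtColor(im,cv2.COLOR_RGB2HSV); m=(hsv[...,0]<22)&(hsv[...,1]>120)&(hsv[...,2]>90)&(abs(w[...,0]-530)<60)&(abs(w[...,1]-75)<60)&(w[...,2]>50); t=w[m]
    if len(t): print(n,m.sum(),np.median(t,0),t.min(0),t.max(0))
a=cv2.imread('pics/scene11.png')[100:270,180:360];b=cv2.imread('pics/wrist11.png')
cv2.imwrite('pics/s11c.png',np.hstack([cv2.resize(a,(400,378),interpolation=2),cv2.resize(b,(400,378))]))
E
```

```text
t 13.78 tcp [0.5305 0.0746 0.1043] yaw_y -1.57 tilt 0.14 F [ 0.8  0.3 -0.1] open 0.456
delta tool cm [ 0.05 -0.04  4.93] spin None q [-0.69  0.45  0.53  2.07 -0.34  0.71  0.04]
wrist 6880 [530.8877  78.0353  97.3871] [511.255   55.3694  81.481 ] [550.385   94.5895  99.5359]
scene 202 [529.7996  87.6689  96.5815] [509.1561  66.7961  84.6858] [550.7199  98.5706 127.5639]
```

View pics/s11c.png

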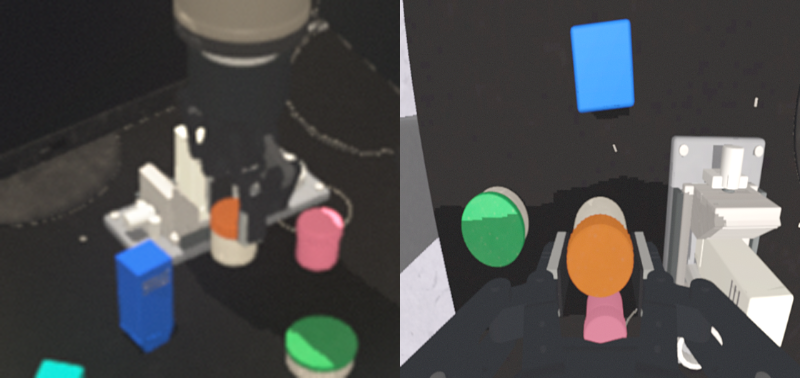

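>>> servo_tool:
  deltas:
    - [[0,0,1.2],0]
    - [[0,0,1.2],0]
    - [[0,0,1.2],0]
    - [[0,0,0.9],0]
    - [[0,0,0.4],0]
    - [[0,0,0.2],0]
    - [[0,0,0],0]
    - [[0,0,0],0]

```text
t: 14.6
tcp_pos: [0.5306, 0.0758, 0.0539]
tool_rot: [0.716, 0.698, -0.0, 0.0]
wrist_force: [-0.0, 0.7, 0.1]
opening: 0.451
```

>>> servo_tool:
  deltas:
    - [[0,0,0.2],0]
    - [[0,0,0],0]
    - [[0,0,0.1],0]
    - [[0,0,0],0]
    - [[0,0,0],0]

```text
t: 15.02
tcp_pos: [0.5305, 0.076, 0.0509]
tool_rot: [0.716, 0.698, 0.0, 0.0]
wrist_force: [0.4, 0.5, -0.6]
opening: 0.455
```

>>> servo_tool:
  deltas:
    - [[0,0,0.1],0]
    - [[0,0,0],0]
    - [[0,0,0],0]

```text
t: 15.27
tcp_pos: [0.5306, 0.076, 0.0499]
tool_rot: [0.716, 0.698, 0.0, 0.0]
wrist_force: [-0.3, 0.2, 2.7]
opening: 0.449
```

```bash
python3 - <<'E'
from rig import viewer; import cv2,pickle
from h import *
np.set_printoptions(precision=4,suppress=True)
from plan import plan
plan(.53,.075,.05)
for n in ("wrist","scene"):
    p=viewer.camera_params(n); im,d=viewer.camera(n)
    w=cloud(im,d,p)*1000
    hsv=cv2.cvtColor(im,cv2.COLOR_RGB2HSV); m=(hsv[...,0]<22)&(hsv[...,1]>120)&(hsv[...,2]>90)&(abs(w[...,0]-530)<60)&(abs(w[...,1]-75)<60)&(w[...,2]>20); t=w[m]
    if len(t): print(n,m.sum(),np.median(t,0),np.percentile(t[:,2],[50,70,90]))
E
```

```text
t 15.27 tcp [0.5306 0.076  0.0499] yaw_y -1.48 tilt 0.01 F [-0.3  0.2  2.7] open 0.449
delta tool cm [-0.1  -0.06 -0.01] spin None q [-0.63  0.53  0.47  2.09 -0.41  0.61  0.1 ]
wrist 6903 [530.9455  79.4046  43.0326] [43.0326 43.347  43.8268]
scene 197 [530.1881  88.9447  41.303 ] [41.303  42.0163 42.9816]
```

Contact: Fz is +2.7 N and the lid top is at about 42–43 mm. I'll press very lightly, then release.

>>> servo_tool:
  deltas:
    - [[0,0,0.05],0]
    - [[0,0,0],0]

```text
t: 15.53
tcp_pos: [0.5306, 0.076, 0.0498]
tool_rot: [0.716, 0.698, 0.0, -0.0]
wrist_force: [-4.4, -0.0, 14.8]
opening: 0.451
```

>>> servo_tool:
  deltas:
    - [[0,0,0],0]
    - [[0,0,0],0]
    - [[0,0,0],0]
    - [[0,0,0],0]
    - [[0,0,0],0]
    - [[0,0,0],0]
  jaw: -0.5

```text
t: 16.03
tcp_pos: [0.5304, 0.0759, 0.0492]
tool_rot: [0.716, 0.698, -0.0, -0.0]
wrist_force: [0.3, -0.1, -0.9]
opening: 0.746
```

>>> servo_tool:
  deltas:
    - [[0,0,-0.8],0]
    - [[0,0,-1.5],0]
    - [[0,0,-2.5],0]
    - [[0,0,-2.5],0]
    - [[0,0,-2.5],0]
    - [[0,0,-2.5],0]
    - [[0,0,-2],0]
    - [[0,0,0],0]

```text
t: 16.7
tcp_pos: [0.5321, 0.076, 0.1964]
tool_rot: [0.716, 0.698, 0.002, 0.001]
wrist_force: [1.7, 0.4, 0.5]
opening: 0.754
```

```bash
python3 - <<'E'
from rig import viewer; import cv2,pickle
from h import *
np.set_printoptions(precision=1,suppress=True)
from plan import plan
plan(.53,.075,.2)
for n in ("wrist","scene","top"):
    p=viewer.camera_params(n); im,d=viewer.camera(n); cv2.imwrite("pics/%s12.png"%n,im[:,:,::-1])
    w=cloud(im,d,p)*1000
    hsv=cv2.cvtColor(im,cv2.COLOR_RGB2HSV); m=(hsv[...,0]<22)&(hsv[...,1]>120)&(hsv[...,2]>90)&(abs(w[...,0]-530)<60)&(abs(w[...,1]-75)<60)&(w[...,2]>38); t=w[m]
    if len(t)>5:
        c=np.linalg.lstsq(np.c_[t[:,:2],np.ones(len(t))],t[:,2],rcond=None)[0]
        print(n,len(t),np.median(t,0),"tilt",np.degrees(np.arctan(np.hypot(*c[:2]))))
    X,Y,Z=np.moveaxis(np.nan_to_num(w,nan=-999),-1,0)
    m=(abs(X-635)<30)&(abs(Y-37)<30)&(Z>95)&(Z<112)
    if m.sum()>5: print(n,"prop",m.sum(),cv2.minAreaRect(w[m][:,:2].astype(np.float32)),np.median(Z[m]))
a=cv2.imread('pics/scene12.png')[100:270,180:360];b=cv2.imread('pics/wrist12.png')
cv2.imwrite('pics/s12c.png',np.hstack([cv2.resize(a,(400,378),interpolation=2),cv2.resize(b,(400,378))]))
E
```

```text
t 16.70 tcp [0.5 0.1 0.2] yaw_y -1.51 tilt 0.30 F [1.7 0.4 0.5] open 0.754
delta tool cm [-0.1 -0.2 -0.4] spin None q [-0.8  0.3  0.6  2.  -0.2  0.9 -0.1]
wrist 1756 [530.3  76.8  43.1] tilt 0.842328452168382
wrist prop 2058 ((635.305419921875, 37.52350997924805), (34.48154830932617, 30.696786880493164), 87.92395782470703) 102.64857036625426
scene 253 [527.4  80.6  41.4] tilt 1.2235408435789352
scene prop 199 ((633.4854736328125, 41.325172424316406), (35.52711486816406, 32.505496978759766), 87.94296264648438) 101.20959872721535
```

View pics/s12c.png

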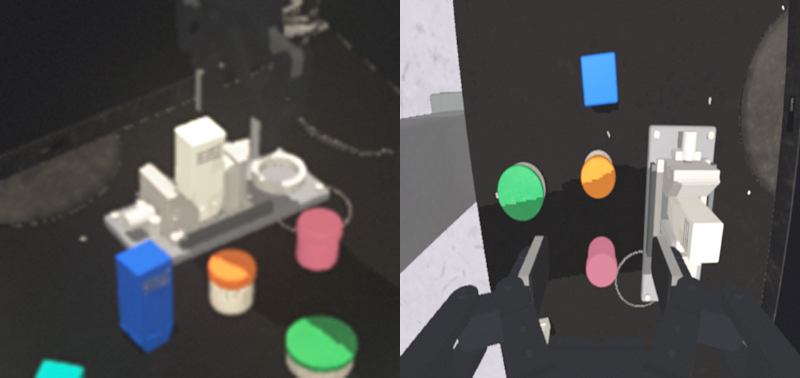

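The pot stands upright on the bench at (598,175 in the composite), and the block is seated with the catch open and nothing touching. I'll wait a moment, then hand in.

>>> servo_tool:
  deltas:
    - [[0,0,0],0]
    - [[0,0,0],0]
    - [[0,0,0],0]

```text
t: 17.1
tcp_pos: [0.5301, 0.0757, 0.1916]
tool_rot: [0.716, 0.698, -0.001, -0.0]
wrist_force: [-0.3, 0.3, 0.5]
opening: 0.752
```

```bash
python3 -c "
from rig import order; print(order.sign_off())"
```

```text
the job is handed in; nothing more can be done
None
```

The job is done and handed in at about 17 s; no verdict is reported. I pushed the thick white block (top measured 34x30 mm) down to the base behind the post and let go. I then lifted the orange-lidded pot straight out and stood it on the bench at about (0.53, 0.076).

**Last checks:**
- **Pot:** it stands upright. Its lid top measured 43 mm high by the wrist camera and 41 mm by the scene camera (nominal 42), with about 1° of tilt.
- **Block:** its top is at about 102 mm and it sits at about 91 mm along the holder, still square to it.
- **Catch:** it looked open in the pictures, but I did not measure its opening in millimetres.
- **Gripper:** it is open, about 12 cm above the pot and touching nothing.

**Disagreements:**
- The scene camera read y about 4 mm higher than the other cameras, so I relied on the wrist and top views.
- The wrist force reached about 38 N when the block hit the base, and I eased it off before opening the jaws.

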